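Set the hold-down screw of a planing jig and run the block home

ROBOT

A 7-joint arm with a two-finger parallel gripper is mounted at the origin on a cart in front of the work surface, level with it; the furniture and walls round the work are solid. World frame = base frame: x ahead of the robot, y to its left, z up, the work surface at z = 0. Lengths are in m, angles in rad, forces in N, time in s.
With the tool pointing down it reaches from about 0.425 to 1.025 m from the base axis. Payload 9.4 kg.
Tool frame: the origin (TCP) lies midway between the tips of the shut fingers; the grasp point (between the pads) lies 19 mm behind it; z points along the fingers, y is the line along which they close (so a half turn about z gives the same grasp; the last joint's range is limited). The gripper opens to 93 mm and grips with 3 to 60 N. Pads are 15 mm wide; open, the fingers measure 128 mm over their backs; the gripper's body (75 mm by 188 mm) begins 65 mm behind the grasp point.
Start: joints at [-1.373, 0.599, -0.003, 1.599, 0.002, 0.943, -0.08], TCP at [0.197, 0.698, 0.219] pointing down, gripper open.
Joint ranges: [-2.57, 2.57], [-0.35, 1.97], [-1.29, 1.29], [0.11, 2.56], [-1.05, 4.19], [0.11, 1.86], [-2.63, 2.63]. Speed limits (rad/s): [2.22, 2.22, 3.01, 3.01, 3.14, 3.14, 3.14].

INTERFACE

Orientations are given as a rotation vector (axis times angle).
In Python, from plant import read_state, optics, ticket gives the robot as it stands.
- The arm moves only by the tool servo_tool, never from a script. Its argument "plan" is a list of rows, each a list of 5 numbers: the finger opening in m, from 0 to 0.093, then the shift along the world's x, y, z in m, then the turn about the world's z in degrees. A call has 1 to 10 rows; each row shifts and turns the commanded pose from where the row before left it; what a row does not reach is not made up. A row lasts 1/10 s, in which the tool goes at most 50 mm and 8.59 degrees, less where a joint would pass 70% of its speed; a pose out of reach is approached as far as the arm can. A call with a gripper value outside its range is refused whole. The fingers move at their own pace and stop on an object; the grip force is fixed at half the most. Time passes only in rows, so rows that do not move let the fingers close. It gives the time, the measured TCP pose, the force, the opening and the grip force at its end, in the units of the state.
- read_state(): the state, without advancing time (a new reading comes with each control period).
- optics.read_camera(name): name is "scene" or "side" or "wrist"; returns the picture (400x640x3 uint8, red, green, blue); there is no depth.
- optics.camera_model(name): a dict with "intrinsics" (3x3 intrinsics, pixels), "world_from_camera" (4x4, takes a point from camera to world coordinates). Camera axes: x right, y down, z forward; pixel columns grow to the right and rows downward; lengths in m; the calibration is good to about 2 mm. A picture is of the moment at which its call begins: read the wrist's pose just before it. camera_model takes no time and is no camera call; for the wrist camera it gives the pose at the moment of the call.
- ticket.job_done(): hands the job in; it is judged then, once.
The state is a dict: "clock": time; "joint_pos": joint angles; "qd": joint speeds; "joint_efforts": joint torques, N m; "eef_pos": TCP position; "ee_rot": TCP orientation; "force": force on the tool from outside, world axes, zero at the start; "moment": the same for the moment, N m; "grip_width": finger opening in m; "gripper_force": force on a finger pad.
Only numpy, scipy, OpenCV 4.12 (cv2) and the standard library are available. Lean on these libraries where they do the work, as an engineer would, in place of code of your own. Each camera call takes 0.05 s, during which the arm holds its last target. There are 200 camera calls.

TASK

In the planing jig, turn the wing screw clockwise until its foot bottoms firmly on the maple block, without overtightening it, then back the screw off a quarter of a turn from there so that the block can just run free. Then slide the block gently along the channel until it is fully up against the end stop, and let go of everything. Leave the other things on the bench where they are.

Things in the scene. Friction and masses are not known exactly. Their poses are not given: they have to be found in the camera images.
- jig: wooden planing jig fixed to the bench: board 124 x 320 x 14 mm, a channel along its y axis between two fences (inner faces at x = -27.5 and +27.5 mm, fence tops 34 mm and channel bed 14 mm above the origin). Board and channel are open at y = +200 mm; an end stop closes the -y end. Origin: underside of the board below the screw axis, z up. Steel bridge sockets at x = -50 and +50 mm, y = 0
- end_stop: dark wooden end stop of the jig, 79 x 16 x 26 mm, fixed across the -y end of the channel, its top 40 mm above the jig's underside (the body's origin is that of the jig)
- stop_face (a point): middle of the face of the end stop that the block comes to rest against: at y = -95 mm in the jig's frame; it looks along the jig's +y
- bridge: fixed dark steel bridge across the channel at the jig's y = 0: beam 122 x 26 x 18 mm on two posts; beam top 82 mm above this origin, then a brass collar to 85 mm. Origin on the screw axis; x along the beam. Its height differs by up to 2 mm either way from start to start
- wing_screw (a joint): angle of the wing screw, rad; grows clockwise seen from above, lowering the foot 1.91 mm per rad (12 mm a turn). Starts at 0 to 0.5; bottoms at 1.5 to 3.8, differing each start. Turns in place, friction 0.03 N m, stays where left. Once bottomed, 0.0019 N m more is 1 N more on the block: firm is over 15 N, overtightened over 100 N
- wing_grip (a point): where to grip the wing screw: on its axis, 22 mm above the bridge's collar. The wing is an upright steel bar 50 mm long (this point's x axis), 13 mm thick (its y axis), from 5 to 31 mm above the collar; pinch it across the thickness from above. z up; the axes turn with the screw
- maple_block: plain light wooden block 52 x 170 x 30 mm, loose in the channel under the bridge, length along its y axis, 0.31 to 0.63 kg. Origin: centre of its underside. At the start its centre is 30 to 60 mm to the +y side of the bridge, so its +y end is 115 to 145 mm out on that side; fully home its centre is at y = -10 mm in the jig's frame
- pliers: pliers 49 x 164 x 11 mm lying loose on the bench beyond the open (+y) end of the jig; bystander
- pine_block: small pine block with a cleat, 52 x 72 x 33 mm, loose on the bench beyond the open (+y) end of the jig; bystander
- screw_jar: white jar 60 mm across and 73 mm high, loose on the bench beyond the end-stop end (-y) of the jig; bystander
- foot: round steel foot of the wing screw, 22 mm across, with a 10 mm spindle above it, under the bridge; it moves straight down onto the top of the block and does not rotate. Origin: middle of its underside

How it is judged:
On the way, in this order (a step that is already met when the one before it is completed fails the run):
1. the foot is bottomed firmly on the block: it presses with more than 15 N (contact force between foot and maple_block above 15 N), for 0.2 s.
2. the screw is backed off about a quarter turn: the foot is 2.1 to 3.9 mm clear of the block (z of foot in the frame of maple_block between 0.0321 and 0.0339 m), for 0.2 s.
3. the block is pushed along the channel up against the end stop, to within 2.5 mm (y of maple_block in the frame of jig below -0.0075 m), for 0.2 s.
At the end, for the whole second after the job is handed in: The foot stands 2.1 to 3.9 mm clear of the block (a quarter turn is 3 mm), the block lies flat and still in the channel with its end within 2.5 mm of the end stop (all of step 2 and y of maple_block in the frame of jig between -0.0125 and -0.0075 m and z of maple_block in the frame of jig below 0.017 m and linear speed of maple_block below 0.01 m/s and angle between maple_block's own z axis and vertical below 0.05 rad); the robot touches nothing.
It fails at once if the screw is overtightened: the foot presses on the block with more than 100 N (contact force between foot and maple_block above 100 N).
It fails at once if the block is driven hard into the end stop: more than 60 N (contact force between maple_block and end_stop above 60 N).
It fails at once if the pliers is moved by more than 15 mm (distance of pliers from where it was at the start of the episode above 0.015 m).
It fails at once if the pine block is moved by more than 15 mm (distance of pine_block from where it was at the start of the episode above 0.015 m).
It fails at once if the jar is moved by more than 15 mm (distance of screw_jar from where it was at the start of the episode above 0.015 m).
It also fails if it takes over 72 s, if anything falls off the work surface, if the arm or the gripper's body presses on something with over 40 N, if the wrist force passes 120 N, or if a joint passes its speed limit or range.

## Working session

There is one attempt and no reset: what is moved stays moved. The work goes in short steps, Python scripts to look and compute and a tool call to move; the robot and the scene stay as the last step left them, time stands still between calls to the robot, and variables do not carry over. Pictures are saved under pics/ and viewed, at most 10 in all, crops included, and the job is handed in when it is done.

Besides the shell and the picture viewer there is one more tool, called in YAML: its name, and indented under it one key for each argument. servo_tool: Moves the arm, as the interface text tells. Its arguments: {"type":"object","properties":{"plan":{"type":"array","items":{"type":"array","items":{"type":"number"}}}},"required":["plan"]}

```bash
mkdir -p pics
python3 - <<'E'
from plant import read_state, optics
import cv2,numpy as np
s=read_state(); print(s['clock'],s['eef_pos'],s['ee_rot'],s['grip_width'])
for n in ["scene","side"]:
    cv2.imwrite(f"pics/{n}0.png",optics.read_camera(n)[:,:,::-1]); m=optics.camera_model(n); print(n,np.round(m["intrinsics"],1).tolist(),np.round(m["world_from_camera"],3).tolist())
E
```

```text
0.0 [0.19660407 0.69733862 0.21775658] [-4.30221754e-01 -3.11191511e+00  2.41747864e-03] 0.0932293143726269
scene [[464.6, 0.0, 313.3], [0.0, 464.6, 205.8], [0.0, 0.0, 1.0]] [[0.72, -0.337, 0.606, -0.186], [-0.694, -0.346, 0.632, -0.706], [-0.003, -0.876, -0.483, 0.652], [0.0, 0.0, 0.0, 1.0]]
side [[520.3, 0.0, 320.6], [0.0, 520.3, 198.1], [0.0, 0.0, 1.0]] [[-0.992, -0.088, 0.091, 0.406], [-0.126, 0.663, -0.738, 1.002], [0.005, -0.744, -0.668, 0.98], [0.0, 0.0, 0.0, 1.0]]
```

View pics/scene0.png

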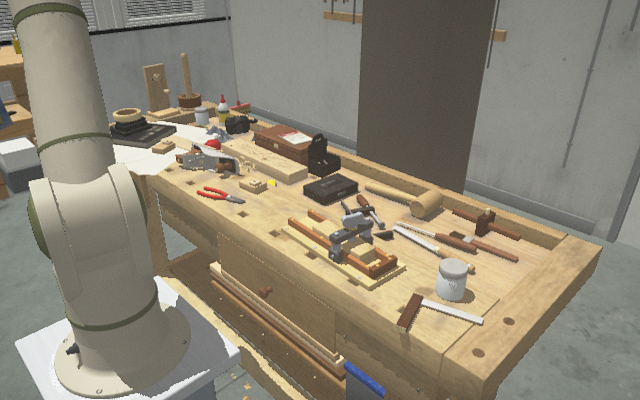

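View pics/side0.png

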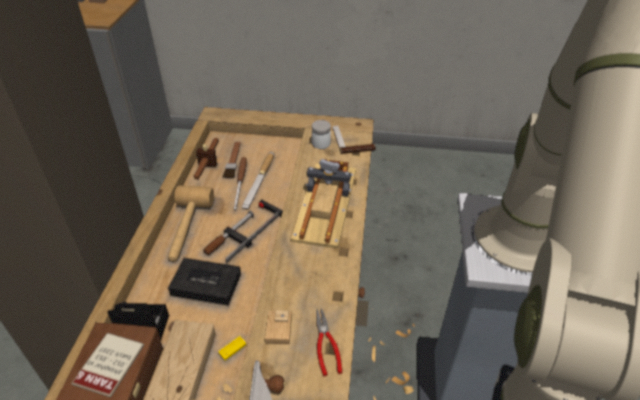

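The scene view shows the jig at about (345,245), the bridge and wing at (352,225), the jar at (452,278) and the pliers at (220,195). The side view shows the bridge at (328,178), the pine block at (278,325) and the pliers at (327,340).

```bash
cat > h.py <<'E'
from plant import read_state, optics
import cv2,numpy as np
def ray(n,uv,z,m=None):
    m=m or optics.camera_model(n); T=m["world_from_camera"]
    d=T[:3,:3]@np.linalg.solve(m["intrinsics"],[uv[0],uv[1],1.]); o=T[:3,3]
    return o+d*(z-o[2])/d[2]
def proj(n,p,m=None):
    m=m or optics.camera_model(n); q=np.linalg.inv(m["world_from_camera"])@np.append(p,1); k=m["intrinsics"]@q[:3]; return k[:2]/k[2]
E
python3 - <<'E'
from h import *
print(ray("scene",(352,232),.08),ray("side",(328,180),.08),ray("scene",(354,216),.11))
print("jig corners side",[ray("side",p,.014).round(3) for p in [(291,240),(340,244)]])
print("jar",ray("side",(321,143),0), "pine",ray("side",(278,335),0),"pliers",ray("side",(327,340),0))
for n,(x,y) in dict(scene=(270,190),side=(270,130)).items():
    im=optics.read_camera(n)[y:y+130,x:x+150]; cv2.imwrite(f"pics/c_{n}.png",cv2.resize(im[:,:,::-1],None,fx=4,fy=4,interpolation=2))
a=[cv2.imread(f"pics/c_{n}.png") for n in("scene","side")]
cv2.imwrite("pics/both.png",cv2.resize(np.hstack(a),(800,346)))
m=optics.camera_model("wrist");print(m); print(read_state()['eef_pos'])
E
```

```text
[ 0.50837152 -0.11127301  0.08      ] [ 0.5169829  -0.06643858  0.08      ] [ 0.52724652 -0.0990629   0.11      ]
jig corners side [array([0.591, 0.104, 0.014]), array([0.466, 0.101, 0.014])]
jar [ 5.70281679e-01 -3.41279949e-01 -1.11022302e-16] pine [0.57421623 0.37489909 0.        ] pliers [0.46690586 0.37356559 0.        ]
{'intrinsics': array([[317.75134364,   0.        , 313.22680817],
       [  0.        , 317.75134364, 200.82352105],
       [  0.        ,   0.        ,   1.        ]]), 'world_from_camera': array([[ 0.27095439,  0.92676341,  0.26017937,  0.12399232],
       [ 0.96258905, -0.26017828, -0.07569403,  0.71780706],
       [-0.00245743,  0.27095544, -0.96258875,  0.38450424],
       [ 0.        ,  0.        ,  0.        ,  1.        ]])}
[0.19667907 0.69752168 0.21809567]
```

View pics/both.png

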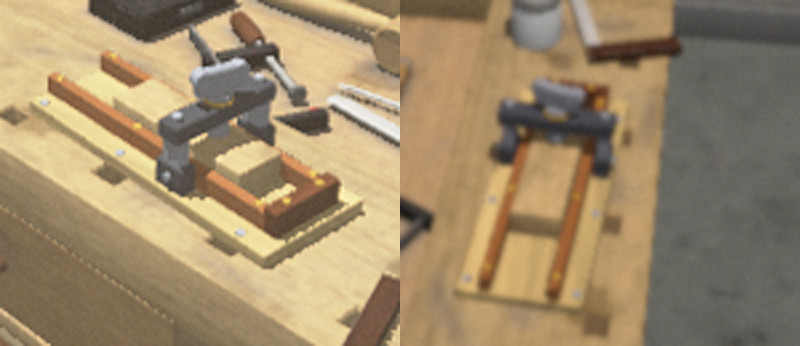

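servo_tool:
  plan:
    - [0.093, 0.016, -0.04, 0.008, 0]
    - [0.093, 0.016, -0.04, 0.008, 0]
    - [0.093, 0.016, -0.04, 0.008, 0]
    - [0.093, 0.016, -0.04, 0.008, 0]
    - [0.093, 0.016, -0.04, 0.008, 0]
    - [0.093, 0.016, -0.04, 0.008, 0]
    - [0.093, 0.016, -0.04, 0.008, 0]
    - [0.093, 0.016, -0.04, 0.008, 0]
    - [0.093, 0.016, -0.04, 0.008, 0]
    - [0.093, 0.016, -0.04, 0.008, 0]

```text
clock: 1.2
eef_pos: [0.3571, 0.296, 0.299]
ee_rot: [0.43, 3.112, 0.0]
force: [0.4, 0.5, 0.8]
grip_width: 0.0931
gripper_force: 0.0
```

servo_tool:
  plan:
    - [0.093, 0.016, -0.04, 0, 2]
    - [0.093, 0.016, -0.04, 0, 2]
    - [0.093, 0.016, -0.04, 0, 2]
    - [0.093, 0.016, -0.04, 0, 2]
    - [0.093, 0.016, -0.04, 0, 2]
    - [0.093, 0.016, -0.04, 0, 2]
    - [0.093, 0.016, -0.04, 0, 2]
    - [0.093, 0.016, -0.04, 0, 0]
    - [0.093, 0.016, -0.04, 0, 0]
    - [0.093, 0.0, 0, 0, 0]

```text
clock: 2.2
eef_pos: [0.5019, -0.0677, 0.2988]
ee_rot: [0.059, 3.14, -0.003]
force: [0.2, 1.0, -0.6]
grip_width: 0.0928
gripper_force: 0.0
```

Run:
```python
from h import *
s=read_state(); print(s['clock'],s['eef_pos'],s['ee_rot'],s['joint_pos'])
m=optics.camera_model("wrist"); print(m["world_from_camera"].round(4).tolist())
im=optics.read_camera("wrist"); cv2.imwrite("pics/w0.png",im[:,:,::-1]); np.save("w0.npy",im); np.save("w0T.npy",m["world_from_camera"])
```

```text
2.2 [ 0.50193605 -0.06771542  0.29878763] [ 0.05889235  3.13969267 -0.0034856 ] [-0.20161559  0.24469814  0.27916512  2.00777174 -0.08268039  0.89845095
  1.65439824]
[[0.0371, 0.9617, 0.2715, 0.4263], [0.9993, -0.0347, -0.0138, -0.0647], [-0.0038, 0.2718, -0.9623, 0.4651], [0.0, 0.0, 0.0, 1.0]]
```

View pics/w0.png

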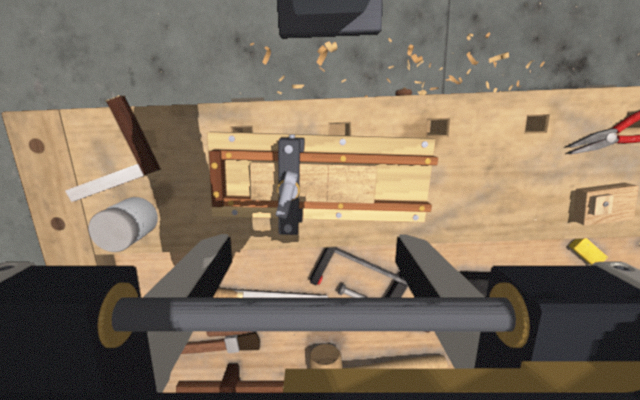

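The wrist view shows the beam from (290,138) to (288,236), with the wing on it at about (288,190), slightly tilted. The fences end at (437,160) and (430,208), the end stop is at (216,180), and the block's +y end is at about u=376.

Run:
```python
from h import *
T=np.load("w0T.npy"); m=dict(intrinsics=optics.camera_model("wrist")["intrinsics"],world_from_camera=T)
for t,uv,z in [("beamA",(290,138),.082),("beamB",(288,236),.082),("f1",(437,160),.034),("f2",(430,208),.034),("stopA",(211,150),.04),("stopB",(213,207),.04),("block+y a",(376,165),.044),("block+y b",(376,203),.044),("wing",(288,190),.116),("jar",(125,222),.04)]:
    print(t,ray("",uv,z,m).round(4))
im=np.load("w0.npy"); c=im[125:245,200:445]; cv2.imwrite("pics/w0c.png",cv2.resize(c[:,40:145][:,:,::-1],None,fx=5,fy=5,interpolation=2))
```

```text
beamA [ 0.4559 -0.0949  0.082 ]
beamB [ 0.5804 -0.1046  0.082 ]
f1 [0.4964 0.0993 0.034 ]
f2 [0.5644 0.094  0.034 ]
stopA [ 0.471  -0.2043  0.04  ]
stopB [ 0.5501 -0.2113  0.04  ]
block+y a [0.4985 0.0147 0.044 ]
block+y b [0.5513 0.0156 0.044 ]
wing [ 0.511  -0.0978  0.116 ]
jar [ 0.5678 -0.3391  0.04  ]
```

View pics/w0c.png

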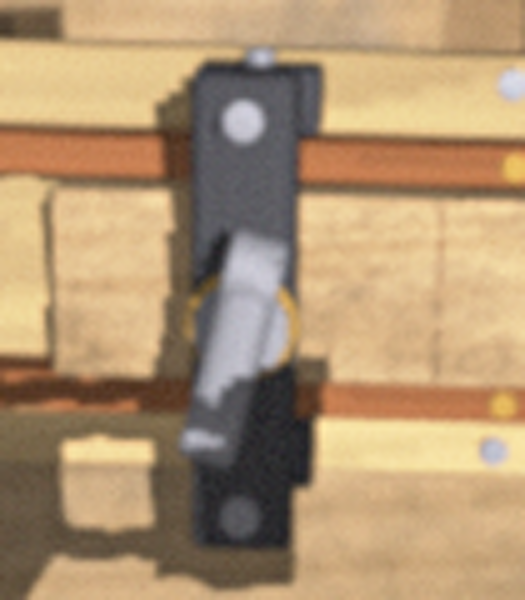

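servo_tool:
  plan:
    - [0.093, 0.004, -0.008, -0.03, -3]
    - [0.093, 0.004, -0.008, -0.04, -3]
    - [0.093, 0.004, -0.008, -0.04, -3]
    - [0.093, 0.004, -0.007, -0.03, -2]
    - [0.093, 0, 0, -0.019, 0]
    - [0.093, 0, 0, 0, 0]
    - [0.093, 0, 0, 0, 0]

```text
clock: 2.95
eef_pos: [0.5166, -0.0923, 0.1399]
ee_rot: [-0.347, -3.122, -0.001]
force: [0.3, -0.4, 0.5]
grip_width: 0.093
gripper_force: 0.0
```

Run:
```python
from h import *
s=read_state(); print(s['clock'],s['eef_pos'],s['ee_rot'],s['joint_pos'].__repr__())
m=optics.camera_model("wrist"); im=optics.read_camera("wrist"); cv2.imwrite("pics/w1.png",im[:,:,::-1]); np.save("w1.npy",im); np.save("w1T.npy",m["world_from_camera"])
p=s['eef_pos'];print("tcp px",proj("",p,m)); 
for z in(.085,.116): print(z,proj("",[p[0],p[1],z],m))
```

```text
2.95 [ 0.51657897 -0.09227723  0.13989259] [-3.46819201e-01 -3.12167887e+00 -6.07606853e-04] array([-0.10699406,  0.48562156,  0.24766957,  2.14071427, -0.22525089,
        0.53986157,  1.65667494])
tcp px [314.18855851 249.32370666]
0.085 [314.06412795 218.17208254]
0.116 [314.12646001 233.77713319]
```

View pics/w1.png

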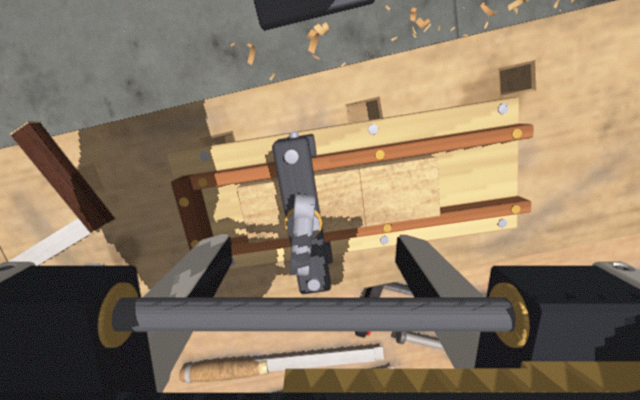

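The close view shows the wing nearly vertical in the image, between (303,196) and (306,275), so the pinch heading is right. The collar centre is at about (304,222).

Run:
```python
from h import *
T=np.load("w1T.npy"); m=dict(intrinsics=optics.camera_model("wrist")["intrinsics"],world_from_camera=T)
for t,uv,z in [("collar",(304,222),.085),("beamA",(294,139),.082),("beamB",(314,292),.082),("boltA",(291,156),.083),("boltB",(313,284),.083),("wing",(304.5,235),.116),("block+y",(439,182),.044),("fence",(531,130),.034),("fence2",(529,207),.034),("stop",(180,180),.04)]:
    print(t,ray("",uv,z,m).round(4))
im=np.load("w1.npy"); c=im[185:300,250:360]; cv2.imwrite("pics/w1c.png",cv2.resize(c[:,:,::-1],None,fx=5,fy=5,interpolation=2))
```

```text
collar [ 0.5179 -0.1002  0.085 ]
beamA [ 0.4579 -0.0934  0.082 ]
beamB [ 0.5782 -0.1061  0.082 ]
boltA [ 0.4688 -0.0982  0.083 ]
boltB [ 0.5704 -0.1052  0.083 ]
wing [ 0.516  -0.0985  0.116 ]
block+y [0.5219 0.0145 0.044 ]
fence [0.4973 0.0982 0.034 ]
fence2 [0.5653 0.0939 0.034 ]
stop [ 0.4728 -0.1999  0.04  ]
```

View pics/w1c.png

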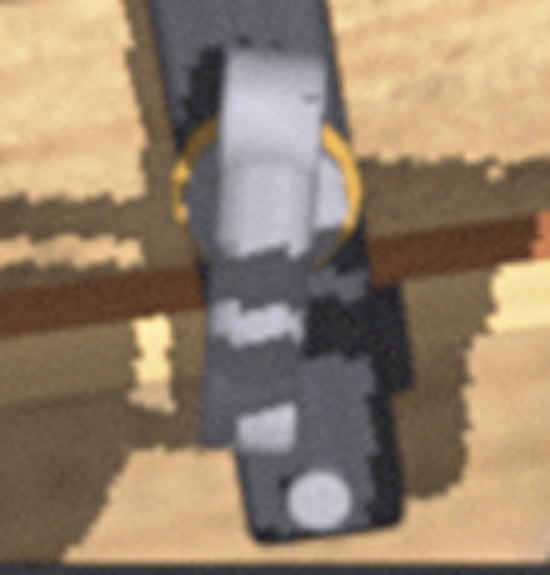

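servo_tool:
  plan:
    - [0.093, 0.0015, -0.008, 0, -4]
    - [0.093, 0, 0, -0.02, 0]
    - [0.093, 0, 0, -0.02, 0]
    - [0.093, 0, 0, -0.009, 0]
    - [0.093, 0, 0, 0, 0]
    - [0.093, 0, 0, 0, 0]

```text
clock: 3.6
eef_pos: [0.5187, -0.1011, 0.0915]
ee_rot: [0.457, 3.107, 0.0]
force: [0.6, -0.1, -0.3]
grip_width: 0.093
gripper_force: 0.0
```

Run:
```python
from h import *
s=read_state(); print({k:np.round(v,4).tolist() for k,v in s.items()})
```

```text
{'clock': 3.6, 'joint_pos': [-0.0664, 0.5673, 0.2186, 2.1671, -0.2822, 0.4322, 1.6548], 'qd': [-0.0004, -0.0057, 0.0051, -0.0016, -0.0018, -0.0011, 0.0018], 'joint_efforts': [0.0014, -59.1326, 4.3023, -12.2947, -0.0019, 0.0504, 0.008], 'eef_pos': [0.5187, -0.1011, 0.0915], 'ee_rot': [0.457, 3.1071, 0.0003], 'force': [0.5926, -0.1381, -0.2575], 'moment': [0.041, -0.0014, 0.0185], 'gripper_force': 0.0, 'grip_width': 0.093}
```

servo_tool:
  plan:
    - [0.05, 0, 0, 0, 0]
    - [0.03, 0, 0, 0, 0]
    - [0.02, 0, 0, 0, 0]
    - [0.005, 0, 0, 0, 0]
    - [0.005, 0, 0, 0, 0]
    - [0.005, 0, 0, 0, 0]
    - [0.005, 0, 0, 0, 0]

```text
clock: 4.3
eef_pos: [0.5182, -0.1012, 0.0906]
ee_rot: [-0.457, -3.108, 0.0]
force: [1.1, 1.1, -0.3]
grip_width: 0.041
gripper_force: 0.0
```

```bash
cat > st.py <<'E'
from h import *
from scipy.spatial.transform import Rotation as R
s=read_state(); y=R.from_rotvec(s['ee_rot']).as_matrix()[:,1]
print(s['clock'],"p",s['eef_pos'].round(4),"head",np.degrees(np.arctan2(y[1],y[0])).round(2),"f",s['force'].round(2),"m",s['moment'].round(3),"w",round(float(s['grip_width']),4),"g",s['gripper_force'],"j",s['joint_pos'].round(2))
E
python3 st.py
```

```text
4.3 p [ 0.5182 -0.1012  0.0906] head 73.26 f [ 1.14  1.14 -0.26] m [-0.034 -0.012  0.006] w 0.041 g 0.0 j [-0.07  0.57  0.22  2.17 -0.28  0.43  1.66]
```

servo_tool:
  plan:
    - [0.005, 0, 0, 0, 0]
    - [0.005, 0, 0, 0, 0]
    - [0.005, 0, 0, 0, 0]
    - [0.005, 0, 0, 0, 0]
    - [0.005, 0, 0, 0, 0]
    - [0.005, 0, 0, 0, 0]
    - [0.005, 0, 0, 0, 0]

```text
clock: 5.0
eef_pos: [0.519, -0.1006, 0.0913]
ee_rot: [0.456, 3.107, 0.001]
force: [-0.6, 3.3, 9.0]
grip_width: 0.0129
gripper_force: 34.8
```

```bash
python3 st.py
```

```text
5.0 p [ 0.519  -0.1006  0.0913] head 73.28 f [-0.6   3.32  8.96] m [ 0.594 -0.008 -0.015] w 0.0129 g 34.81272239238024 j [-0.07  0.57  0.22  2.17 -0.28  0.43  1.66]
```

servo_tool:
  plan:
    - [0.005, 0, 0, 0, -4]
    - [0.005, 0, 0, 0, -5]
    - [0.005, 0, 0, 0, -5]
    - [0.005, 0, 0, 0, -5]
    - [0.005, 0, 0, 0, -5]
    - [0.005, 0, 0, 0, -5]
    - [0.005, 0, 0, 0, -5]
    - [0.005, 0, 0, 0, -5]
    - [0.005, 0, 0, 0, -5]
    - [0.005, 0, 0, 0, 0]

```text
clock: 6.0
eef_pos: [0.5189, -0.1008, 0.0913]
ee_rot: [1.591, 2.708, 0.002]
force: [-0.8, 2.9, 10.4]
grip_width: 0.013
gripper_force: 34.8
```

```bash
python3 st.py
```

```text
6.0 p [ 0.5189 -0.1008  0.0913] head 29.11 f [-0.79  2.88 10.42] m [ 0.359  0.17  -0.011] w 0.013 g 34.846512749791145 j [-0.21  0.6   0.43  2.18 -0.55  0.47  1.16]
```

servo_tool:
  plan:
    - [0.005, 0, 0, 0, -4]
    - [0.005, 0, 0, 0, -4]
    - [0.005, 0, 0, 0, -4]
    - [0.005, 0, 0, 0, -4]
    - [0.005, 0, 0, 0, -4]
    - [0.005, 0, 0, 0, -2]
    - [0.005, 0, 0, 0, -2]
    - [0.005, 0, 0, 0, -1]
    - [0.005, 0, 0, 0, 0]

```text
clock: 6.9
eef_pos: [0.5188, -0.1008, 0.0913]
ee_rot: [2.137, 2.302, 0.002]
force: [-1.1, 3.0, 11.6]
grip_width: 0.0128
gripper_force: 34.9
```

```bash
python3 st.py;sleep 0.2; python3 st.py
```

```text
6.9 p [ 0.5188 -0.1008  0.0913] head 4.25 f [-1.09  2.98 11.62] m [ 0.438  0.275 -0.016] w 0.0128 g 34.864499140530825 j [-0.29  0.62  0.55  2.18 -0.68  0.51  0.87]
6.9 p [ 0.5188 -0.1008  0.0913] head 4.25 f [-1.09  2.98 11.62] m [ 0.438  0.275 -0.016] w 0.0128 g 34.864499140530825 j [-0.29  0.62  0.55  2.18 -0.68  0.51  0.87]
```

servo_tool:
  plan:
    - [0.005, 0, 0, 0, -1]
    - [0.005, 0, 0, 0, -1]

```text
clock: 7.1
eef_pos: [0.5188, -0.1008, 0.0913]
ee_rot: [2.177, 2.264, 0.002]
force: [-0.0, 2.6, 10.5]
grip_width: 0.013
gripper_force: 34.8
```

```bash
python3 st.py
```

```text
7.1 p [ 0.5188 -0.1008  0.0913] head 2.24 f [-0.03  2.64 10.49] m [ 0.378  0.276 -0.02 ] w 0.013 g 34.84476266428828 j [-0.29  0.63  0.56  2.18 -0.69  0.51  0.85]
```

servo_tool:
  plan:
    - [0.005, 0, 0, 0, -1]
    - [0.005, 0, 0, 0, -1]
    - [0.005, 0, 0, 0, -1]
    - [0.005, 0, 0, 0, -1]
    - [0.005, 0, 0, 0, 0]

```text
clock: 7.6
eef_pos: [0.5188, -0.1008, 0.0913]
ee_rot: [2.255, 2.187, 0.002]
force: [-1.0, 3.4, 11.8]
grip_width: 0.013
gripper_force: 34.9
```

```bash
python3 st.py
```

```text
7.6 p [ 0.5188 -0.1008  0.0913] head -1.76 f [-1.04  3.41 11.84] m [ 0.404  0.326 -0.049] w 0.013 g 34.87305700778961 j [-0.3   0.63  0.58  2.18 -0.71  0.52  0.8 ]
```

```bash
cat > mz.py <<'E'
from h import *
from scipy.spatial.transform import Rotation as R
M=[]
for i in range(4):
    s=read_state(); M.append(s['moment'][2]); optics.read_camera("side")
y=R.from_rotvec(s['ee_rot']).as_matrix()[:,1]
print(s['clock'],"head",np.degrees(np.arctan2(y[1],y[0])).round(2),"mz",np.round(M,3),np.mean(M).round(4),"j7",s['joint_pos'][6].round(2))
E
python3 mz.py
```

```text
7.75 head -1.73 mz [-0.049  0.005  0.007 -0.02 ] -0.0144 j7 0.8
```

servo_tool:
  plan:
    - [0.005, 0, 0, 0, -1]
    - [0.005, 0, 0, 0, 0]

```text
clock: 8.0
eef_pos: [0.5188, -0.1008, 0.0913]
ee_rot: [2.274, 2.167, 0.002]
force: [-1.8, 2.8, 11.2]
grip_width: 0.0133
gripper_force: 34.9
```

```bash
python3 mz.py
```

```text
8.15 head -2.73 mz [-0.068 -0.034 -0.047 -0.014] -0.0409 j7 0.79
```

servo_tool:
  plan:
    - [0.005, 0, 0, 0, -1]
    - [0.005, 0, 0, 0, -1]
    - [0.005, 0, 0, 0, -1]
    - [0.005, 0, 0, 0, -1]

```text
clock: 8.6
eef_pos: [0.5188, -0.1008, 0.0913]
ee_rot: [2.349, 2.087, 0.002]
force: [-0.7, 2.0, 11.6]
grip_width: 0.0129
gripper_force: 34.9
```

```bash
python3 mz.py
```

```text
8.75 head -6.73 mz [ 0.033  0.001 -0.046 -0.024] -0.0089 j7 0.74
```

servo_tool:
  plan:
    - [0.005, 0, 0, 0, -1]
    - [0.005, 0, 0, 0, -1]
    - [0.005, 0, 0, 0, -1]
    - [0.005, 0, 0, 0, -1]
    - [0.005, 0, 0, 0, -1]

```text
clock: 9.3
eef_pos: [0.5187, -0.1008, 0.0913]
ee_rot: [-2.437, -1.982, -0.002]
force: [-0.5, 2.3, 11.0]
grip_width: 0.0126
gripper_force: 34.9
```

```bash
python3 mz.py
```

```text
9.45 head -11.73 mz [ 0.055  0.036 -0.021 -0.081] -0.003 j7 0.68
```

```bash
sed -i 's/M=\[\]/M=[];E=[]/; s/M.append(s\[.moment.\]\[2\]);/&E.append(s["joint_efforts"][6]);/' mz.py; echo 'print("e7",np.round(E,4))'>>mz.py; python3 mz.py
```

```text
9.65 head -11.73 mz [-0.033 -0.012 -0.04  -0.059] -0.0359 j7 0.68
e7 [0.0178 0.0282 0.0305 0.031 ]
```

servo_tool:
  plan:
    - [0.005, 0, 0, 0, -1]
    - [0.005, 0, 0, 0, -1]
    - [0.005, 0, 0, 0, -1]
    - [0.005, 0, 0, 0, -1]
    - [0.005, 0, 0, 0, -1]

```text
clock: 10.2
eef_pos: [0.5187, -0.1008, 0.0913]
ee_rot: [-2.521, -1.874, -0.002]
force: [-1.3, 2.7, 11.5]
grip_width: 0.0128
gripper_force: 34.9
```

```bash
python3 mz.py
```

```text
10.35 head -16.73 mz [ 0.012  0.046 -0.092  0.005] -0.0075 j7 0.62
e7 [ 0.1732  0.0976 -0.1222 -0.0219]
```

servo_tool:
  plan:
    - [0.005, 0, 0, 0, -1]
    - [0.005, 0, 0, 0, -1]
    - [0.005, 0, 0, 0, -1]
    - [0.005, 0, 0, 0, -1]
    - [0.005, 0, 0, 0, -1]
    - [0.005, 0, 0, 0, 0]
    - [0.005, 0, 0, 0, 0]
    - [0.005, 0, 0, 0, 0]

```text
clock: 11.2
eef_pos: [0.5187, -0.1008, 0.0913]
ee_rot: [-2.6, -1.763, -0.002]
force: [-1.5, 2.6, 11.1]
grip_width: 0.013
gripper_force: 34.9
```

```bash
python3 mz.py
```

```text
11.35 head -21.73 mz [-0.015 -0.016  0.042 -0.008] 0.0005 j7 0.55
e7 [0.0304 0.0309 0.0309 0.0308]
```

servo_tool:
  plan:
    - [0.005, 0, 0, 0, -1]
    - [0.005, 0, 0, 0, -1]
    - [0.005, 0, 0, 0, -1]
    - [0.005, 0, 0, 0, -1]
    - [0.005, 0, 0, 0, -1]
    - [0.005, 0, 0, 0, 0]
    - [0.005, 0, 0, 0, 0]

```text
clock: 12.1
eef_pos: [0.5187, -0.1008, 0.0913]
ee_rot: [-2.674, -1.648, -0.002]
force: [-0.3, 2.0, 11.3]
grip_width: 0.013
gripper_force: 34.9
```

```bash
python3 mz.py
```

```text
12.25 head -26.73 mz [-0.006  0.007 -0.093 -0.03 ] -0.0306 j7 0.49
e7 [0.0172 0.0279 0.0304 0.0309]
```

servo_tool:
  plan:
    - [0.005, 0, 0, 0, -1]
    - [0.005, 0, 0, 0, -1]
    - [0.005, 0, 0, 0, -1]
    - [0.005, 0, 0, 0, -1]
    - [0.005, 0, 0, 0, -1]
    - [0.005, 0, 0, 0, 0]
    - [0.005, 0, 0, 0, 0]

```text
clock: 13.0
eef_pos: [0.5187, -0.1008, 0.0913]
ee_rot: [-2.744, -1.529, -0.002]
force: [-0.7, 2.9, 12.2]
grip_width: 0.0128
gripper_force: 34.9
```

```bash
python3 mz.py
```

```text
13.15 head -31.72 mz [-0.02  -0.011 -0.012  0.006] -0.0092 j7 0.43
e7 [0.0171 0.0278 0.0303 0.0308]
```

servo_tool:
  plan:
    - [0.005, 0, 0, 0, -1]
    - [0.005, 0, 0, 0, -1]
    - [0.005, 0, 0, 0, -1]
    - [0.005, 0, 0, 0, -1]
    - [0.005, 0, 0, 0, -1]
    - [0.005, 0, 0, 0, 0]
    - [0.005, 0, 0, 0, 0]

```text
clock: 13.9
eef_pos: [0.5187, -0.1008, 0.0913]
ee_rot: [-2.808, -1.408, -0.002]
force: [-0.6, 3.8, 11.7]
grip_width: 0.013
gripper_force: 35.0
```

```bash
python3 mz.py
```

```text
14.05 head -36.73 mz [-0.047  0.008 -0.057 -0.064] -0.0401 j7 0.37
e7 [0.0169 0.0278 0.0303 0.0308]
```

servo_tool:
  plan:
    - [0.005, 0, 0, 0, -1]
    - [0.005, 0, 0, 0, -1]
    - [0.005, 0, 0, 0, -1]
    - [0.005, 0, 0, 0, -1]
    - [0.005, 0, 0, 0, -1]
    - [0.005, 0, 0, 0, 0]
    - [0.005, 0, 0, 0, 0]

```text
clock: 14.8
eef_pos: [0.5186, -0.1007, 0.0913]
ee_rot: [-2.866, -1.284, -0.002]
force: [-1.6, 2.6, 11.2]
grip_width: 0.0126
gripper_force: 35.0
```

```bash
python3 mz.py
```

```text
14.95 head -41.73 mz [-0.086 -0.036  0.033 -0.   ] -0.0223 j7 0.3
e7 [0.0166 0.0277 0.0303 0.0308]
```

servo_tool:
  plan:
    - [0.005, 0, 0, 0, -1]
    - [0.005, 0, 0, 0, -1]
    - [0.005, 0, 0, 0, -1]
    - [0.005, 0, 0, 0, -1]
    - [0.005, 0, 0, 0, -1]
    - [0.005, 0, 0, 0, -1]
    - [0.005, 0, 0, 0, 0]
    - [0.005, 0, 0, 0, 0]

```text
clock: 15.8
eef_pos: [0.5186, -0.1007, 0.0913]
ee_rot: [-2.929, -1.132, -0.002]
force: [-1.1, 2.1, 12.0]
grip_width: 0.013
gripper_force: 35.0
```

```bash
python3 mz.py
```

```text
15.95 head -47.72 mz [-0.023 -0.004 -0.019 -0.031] -0.0191 j7 0.22
e7 [0.0161 0.0276 0.0303 0.0307]
```

servo_tool:
  plan:
    - [0.005, 0, 0, 0, -1]
    - [0.005, 0, 0, 0, -1]
    - [0.005, 0, 0, 0, -1]
    - [0.005, 0, 0, 0, -1]
    - [0.005, 0, 0, 0, -1]
    - [0.005, 0, 0, 0, -1]
    - [0.005, 0, 0, 0, 0]
    - [0.005, 0, 0, 0, 0]

```text
clock: 16.8
eef_pos: [0.5186, -0.1007, 0.0913]
ee_rot: [-2.984, -0.978, -0.002]
force: [-1.3, 2.9, 13.3]
grip_width: 0.0127
gripper_force: 35.0
```

```bash
python3 mz.py
```

```text
16.95 head -53.72 mz [-0.051 -0.083 -0.004 -0.034] -0.0429 j7 0.14
e7 [0.0154 0.0274 0.0302 0.0307]
```

servo_tool:
  plan:
    - [0.005, 0, 0, 0, -1]
    - [0.005, 0, 0, 0, -1]
    - [0.005, 0, 0, 0, -1]
    - [0.005, 0, 0, 0, -1]
    - [0.005, 0, 0, 0, -1]
    - [0.005, 0, 0, 0, -1]
    - [0.005, 0, 0, 0, 0]
    - [0.005, 0, 0, 0, 0]

```text
clock: 17.8
eef_pos: [0.5186, -0.1007, 0.0913]
ee_rot: [-3.031, -0.82, -0.002]
force: [-2.1, 2.4, 12.8]
grip_width: 0.0127
gripper_force: 35.0
```

```bash
python3 mz.py
```

```text
17.95 head -59.73 mz [-0.011 -0.019  0.006 -0.034] -0.0145 j7 0.06
e7 [0.0148 0.0273 0.0302 0.0308]
```

servo_tool:
  plan:
    - [0.005, 0, 0, 0, -1]
    - [0.005, 0, 0, 0, -1]
    - [0.005, 0, 0, 0, -1]
    - [0.005, 0, 0, 0, -1]
    - [0.005, 0, 0, 0, -1]
    - [0.005, 0, 0, 0, -1]
    - [0.005, 0, 0, 0, 0]
    - [0.005, 0, 0, 0, 0]

```text
clock: 18.8
eef_pos: [0.5186, -0.1007, 0.0913]
ee_rot: [-3.07, -0.66, -0.002]
force: [-1.8, 3.2, 12.8]
grip_width: 0.0127
gripper_force: 35.0
```

```bash
python3 mz.py
```

```text
18.95 head -65.72 mz [-0.047 -0.048 -0.053 -0.081] -0.0572 j7 -0.03
e7 [0.0142 0.0271 0.0301 0.0308]
```

servo_tool:
  plan:
    - [0.005, 0, 0, 0, -1]
    - [0.005, 0, 0, 0, -1]
    - [0.005, 0, 0, 0, -1]
    - [0.005, 0, 0, 0, -1]
    - [0.005, 0, 0, 0, -1]
    - [0.005, 0, 0, 0, -1]
    - [0.005, 0, 0, 0, 0]
    - [0.005, 0, 0, 0, 0]

```text
clock: 19.8
eef_pos: [0.5186, -0.1007, 0.0913]
ee_rot: [-3.1, -0.499, -0.002]
force: [-1.2, 3.4, 11.7]
grip_width: 0.013
gripper_force: 35.0
```

```bash
python3 mz.py
```

```text
19.95 head -71.72 mz [-0.027 -0.014  0.016 -0.006] -0.0079 j7 -0.12
e7 [0.0136 0.027  0.0301 0.0308]
```

servo_tool:
  plan:
    - [0.005, 0, 0, 0, -1]
    - [0.005, 0, 0, 0, -1]
    - [0.005, 0, 0, 0, -1]
    - [0.005, 0, 0, 0, -1]
    - [0.005, 0, 0, 0, -1]
    - [0.005, 0, 0, 0, -1]
    - [0.005, 0, 0, 0, 0]
    - [0.005, 0, 0, 0, 0]

```text
clock: 20.8
eef_pos: [0.5185, -0.1007, 0.0913]
ee_rot: [-3.122, -0.336, -0.002]
force: [-0.9, 2.6, 12.1]
grip_width: 0.0128
gripper_force: 35.0
```

```bash
python3 mz.py
```

```text
20.95 head -77.73 mz [-0.05  -0.052 -0.066 -0.03 ] -0.0494 j7 -0.22
e7 [0.0131 0.0269 0.0301 0.0308]
```

servo_tool:
  plan:
    - [0.005, 0, 0, 0, -1]
    - [0.005, 0, 0, 0, -1]
    - [0.005, 0, 0, 0, -1]
    - [0.005, 0, 0, 0, -1]
    - [0.005, 0, 0, 0, -1]
    - [0.005, 0, 0, 0, -1]
    - [0.005, 0, 0, 0, 0]
    - [0.005, 0, 0, 0, 0]

```text
clock: 21.8
eef_pos: [0.5186, -0.1006, 0.0913]
ee_rot: [-3.135, -0.172, -0.001]
force: [-1.2, 4.0, 12.9]
grip_width: 0.0125
gripper_force: 35.0
```

```bash
python3 mz.py
```

```text
21.95 head -83.72 mz [ 0.055 -0.047 -0.008 -0.025] -0.0059 j7 -0.31
e7 [0.0127 0.0268 0.0301 0.0308]
```

servo_tool:
  plan:
    - [0.005, 0, 0, 0, -1]
    - [0.005, 0, 0, 0, -1]
    - [0.005, 0, 0, 0, -1]
    - [0.005, 0, 0, 0, -1]
    - [0.005, 0, 0, 0, -1]
    - [0.005, 0, 0, 0, -1]
    - [0.005, 0, 0, 0, 0]
    - [0.005, 0, 0, 0, 0]

```text
clock: 22.8
eef_pos: [0.5185, -0.1006, 0.0913]
ee_rot: [-3.14, -0.008, -0.001]
force: [-2.0, 3.1, 12.7]
grip_width: 0.0127
gripper_force: 35.0
```

```bash
python3 mz.py
```

```text
22.95 head -89.72 mz [-0.018 -0.042 -0.033 -0.031] -0.031 j7 -0.41
e7 [0.0124 0.0267 0.0301 0.0308]
```

servo_tool:
  plan:
    - [0.005, 0, 0, 0, -1]
    - [0.005, 0, 0, 0, -1]
    - [0.005, 0, 0, 0, -1]
    - [0.005, 0, 0, 0, -1]
    - [0.005, 0, 0, 0, -1]
    - [0.005, 0, 0, 0, -1]
    - [0.005, 0, 0, 0, 0]
    - [0.005, 0, 0, 0, 0]

```text
clock: 23.8
eef_pos: [0.5185, -0.1006, 0.0913]
ee_rot: [-3.136, 0.157, -0.001]
force: [-1.3, 3.6, 13.9]
grip_width: 0.0127
gripper_force: 35.0
```

```bash
python3 mz.py
```

```text
23.95 head -95.72 mz [ 0.006  0.021 -0.034 -0.038] -0.0109 j7 -0.51
e7 [0.0038 0.0184 0.0218 0.0225]
```

servo_tool:
  plan:
    - [0.005, 0, 0, 0, -1]
    - [0.005, 0, 0, 0, -1]
    - [0.005, 0, 0, 0, 0]
    - [0.005, 0, 0, 0, 0]

```text
clock: 24.4
eef_pos: [0.5186, -0.1006, 0.0913]
ee_rot: [-3.133, 0.211, -0.001]
force: [-1.9, 3.5, 12.4]
grip_width: 0.0131
gripper_force: 35.1
```

```bash
python3 mz.py
```

```text
24.55 head -97.71 mz [ 0.025 -0.008  0.003  0.066] 0.0214 j7 -0.54
e7 [-0.0115  0.0031  0.0064  0.0072]
```

servo_tool:
  plan:
    - [0.005, 0, 0, 0, -1]
    - [0.005, 0, 0, 0, -1]
    - [0.005, 0, 0, 0, -1]
    - [0.005, 0, 0, 0, -1]
    - [0.005, 0, 0, 0, 0]
    - [0.005, 0, 0, 0, 0]
    - [0.005, 0, 0, 0, 0]

```text
clock: 25.3
eef_pos: [0.5186, -0.1006, 0.0913]
ee_rot: [-3.123, 0.32, -0.001]
force: [-1.8, 4.9, 13.2]
grip_width: 0.013
gripper_force: 35.1
```

```bash
python3 mz.py
```

```text
25.45 head -101.71 mz [ 0.034  0.022 -0.064  0.047] 0.0095 j7 -0.61
e7 [-0.0242 -0.0235 -0.0234 -0.0233]
```

servo_tool:
  plan:
    - [0.005, 0, 0, 0, -1]
    - [0.005, 0, 0, 0, -1]
    - [0.005, 0, 0, 0, -1]
    - [0.005, 0, 0, 0, 0]
    - [0.005, 0, 0, 0, 0]
    - [0.005, 0, 0, 0, 0]
    - [0.005, 0, 0, 0, 0]

```text
clock: 26.2
eef_pos: [0.5185, -0.1006, 0.0913]
ee_rot: [-3.114, 0.402, -0.001]
force: [-1.0, 4.7, 12.6]
grip_width: 0.0127
gripper_force: 35.0
```

```bash
python3 mz.py
```

```text
26.35 head -104.71 mz [0.086 0.037 0.061 0.033] 0.0545 j7 -0.66
e7 [-0.0463 -0.0463 -0.0463 -0.0463]
```

servo_tool:
  plan:
    - [0.005, 0, 0, 0, 3]
    - [0.005, 0, 0, 0, 5]
    - [0.005, 0, 0, 0, 5]
    - [0.005, 0, 0, 0, 5]
    - [0.005, 0, 0, 0, 5]
    - [0.005, 0, 0, 0, 5]
    - [0.005, 0, 0, 0, 5]
    - [0.005, 0, 0, 0, 5]
    - [0.005, 0, 0, 0, 5]
    - [0.005, 0, 0, 0, 5]

```text
clock: 27.4
eef_pos: [0.5186, -0.1007, 0.0913]
ee_rot: [-3.007, -0.905, -0.002]
force: [-2.1, 1.5, 10.7]
grip_width: 0.0128
gripper_force: 34.8
```

servo_tool:
  plan:
    - [0.005, 0, 0, 0, 5]
    - [0.005, 0, 0, 0, 5]
    - [0.005, 0, 0, 0, 5]
    - [0.005, 0, 0, 0, 5]
    - [0.005, 0, 0, 0, 5]
    - [0.005, 0, 0, 0, 5]
    - [0.005, 0, 0, 0, 5]
    - [0.005, 0, 0, 0, 5]
    - [0.005, 0, 0, 0, 5]
    - [0.005, 0, 0, 0, 4]

```text
clock: 28.4
eef_pos: [0.5187, -0.1008, 0.0913]
ee_rot: [2.362, 2.071, 0.002]
force: [-0.3, 2.4, 10.5]
grip_width: 0.0126
gripper_force: 34.7
```

servo_tool:
  plan:
    - [0.005, 0, 0, 0, 0]
    - [0.005, 0, 0, 0, 0]
    - [0.005, 0, 0, 0, 0]
    - [0.005, 0, 0, 0, 0]

```text
clock: 28.8
eef_pos: [0.5187, -0.1008, 0.0913]
ee_rot: [2.366, 2.067, 0.002]
force: [-0.5, 2.0, 10.3]
grip_width: 0.0129
gripper_force: 34.7
```

```bash
python3 mz.py
```

```text
28.95 head -7.72 mz [0.043 0.037 0.015 0.059] 0.0386 j7 0.56
e7 [-0.0279 -0.0277 -0.0276 -0.0274]
```

servo_tool:
  plan:
    - [0.05, 0, 0, 0, 0]
    - [0.05, 0, 0, 0, 0]
    - [0.05, 0, 0, 0, 0]
    - [0.05, 0, 0, 0, 0]
    - [0.05, 0, 0, 0, 0]
    - [0.05, 0, 0, 0.01, 0]
    - [0.05, 0, 0, 0.025, 0]
    - [0.05, 0, 0, 0.035, 0]
    - [0.05, 0, 0, 0, 0]

```text
clock: 29.9
eef_pos: [0.5197, -0.102, 0.1643]
ee_rot: [2.364, 2.063, 0.005]
force: [0.7, -0.3, 0.2]
grip_width: 0.05
gripper_force: 0.0
```

servo_tool:
  plan:
    - [0, 0.002, 0.032, 0, 1]
    - [0, 0.002, 0.032, 0, 1]
    - [0, 0.002, 0.032, 0, 1]
    - [0, 0.002, 0.032, 0, 1]
    - [0, 0.002, 0.032, 0, 0]
    - [0, 0, 0, 0, 0]
    - [0, 0, 0, 0, 0]

```text
clock: 30.6
eef_pos: [0.5279, 0.0594, 0.1604]
ee_rot: [-2.291, -2.15, 0.001]
force: [-0.5, -0.0, -0.4]
grip_width: 0.0013
gripper_force: 0.0
```

```bash
python3 st.py
python3 - <<'E'
from h import *
a=optics.read_camera("scene")[180:290,270:410]; b=optics.read_camera("wrist")
cv2.imwrite("pics/x.png",np.vstack([cv2.resize(a,(509,400),interpolation=2)[:300],cv2.resize(b,(509,300))])[:,:,::-1])
E
```

```text
30.6 p [0.5279 0.0594 0.1604] head -3.64 f [-0.55 -0.02 -0.42] m [-0.049  0.108  0.04 ] w 0.0013 g 0.0 j [-0.64  0.51  0.61  2.12 -0.49  0.64  0.24]
```

View pics/x.png

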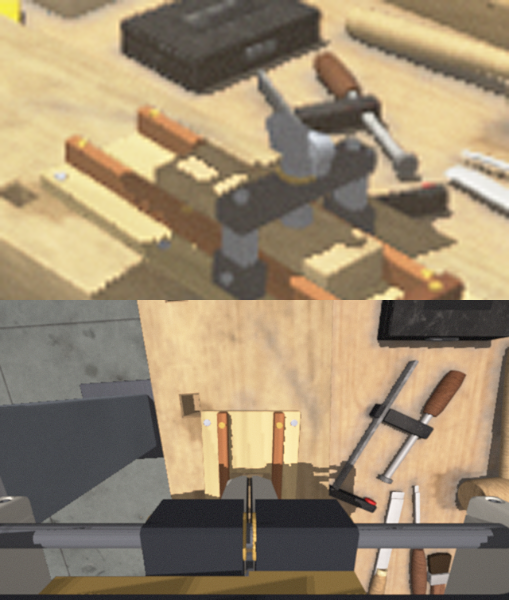

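The scene crop shows the wing left along the channel and the block still under the bridge. The wrist crop shows the closed fingers centred between the fences, at u about 250 with the fences at 225 and 280.

servo_tool:
  plan:
    - [0, 0, 0, -0.035, 0]
    - [0, 0, 0, -0.035, 0]
    - [0, 0, 0, -0.03, 0]
    - [0, 0, 0, -0.02, 0]
    - [0, 0, 0, -0.011, 0]
    - [0, 0, 0, 0, 0]
    - [0, 0, 0, 0, 0]

```text
clock: 31.4
eef_pos: [0.5286, 0.058, 0.0302]
ee_rot: [2.294, 2.146, 0.0]
force: [0.4, -0.1, 0.3]
grip_width: 0.0004
gripper_force: 0.0
```

```bash
python3 st.py
```

```text
31.4 p [0.5286 0.058  0.0302] head -3.81 f [ 0.35 -0.14  0.29] m [-0.038  0.045  0.017] w 0.0004 g 0.0 j [-0.45  0.7   0.35  2.19 -0.69  0.35  0.42]
```

servo_tool:
  plan:
    - [0, -0.0003, -0.004, 0, 0]
    - [0, -0.0003, -0.004, 0, 0]
    - [0, -0.0003, -0.004, 0, 0]
    - [0, -0.0003, -0.004, 0, 0]
    - [0, -0.0003, -0.004, 0, 0]
    - [0, -0.0003, -0.004, 0, 0]
    - [0, -0.0003, -0.004, 0, 0]
    - [0, -0.0003, -0.004, 0, 0]
    - [0, -0.0003, -0.004, 0, 0]
    - [0, -0.0003, -0.004, 0, 0]

```text
clock: 32.4
eef_pos: [0.5252, 0.0192, 0.0296]
ee_rot: [-2.291, -2.148, -0.001]
force: [0.4, 3.1, 0.1]
grip_width: 0.0003
gripper_force: 1.6
```

servo_tool:
  plan:
    - [0, -0.0002, -0.003, 0, 0]
    - [0, -0.0002, -0.003, 0, 0]
    - [0, -0.0002, -0.003, 0, 0]
    - [0, -0.0002, -0.003, 0, 0]
    - [0, -0.0002, -0.003, 0, 0]
    - [0, -0.0002, -0.003, 0, 0]
    - [0, -0.0002, -0.003, 0, 0]

```text
clock: 33.1
eef_pos: [0.5238, -0.0025, 0.0296]
ee_rot: [2.293, 2.148, -0.0]
force: [0.2, 2.5, -0.6]
grip_width: 0.0003
gripper_force: 1.2
```

```bash
python3 st.py
```

```text
33.1 p [ 0.5238 -0.0025  0.0296] head -3.75 f [ 0.19  2.51 -0.62] m [ 0.47   0.032 -0.023] w 0.0003 g 1.1597704701125622 j [-0.32  0.69  0.32  2.21 -0.67  0.33  0.51]
```

servo_tool:
  plan:
    - [0, -0.0001, -0.002, 0, 0]
    - [0, -0.0001, -0.002, 0, 0]
    - [0, -0.0001, -0.002, 0, 0]
    - [0, -0.0001, -0.002, 0, 0]
    - [0, -0.0001, -0.002, 0, 0]
    - [0, -0.0001, -0.001, 0, 0]
    - [0, 0, -0.001, 0, 0]
    - [0, 0, -0.001, 0, 0]

```text
clock: 33.9
eef_pos: [0.5232, -0.0152, 0.0296]
ee_rot: [-2.293, -2.148, 0.0]
force: [-0.6, 2.1, -1.2]
grip_width: 0.0006
gripper_force: 1.1
```

```bash
python3 st.py
```

```text
33.9 p [ 0.5232 -0.0152  0.0296] head -3.74 f [-0.57  2.09 -1.17] m [ 0.416  0.035 -0.021] w 0.0006 g 1.1247352603822947 j [-0.29  0.69  0.32  2.21 -0.67  0.33  0.53]
```

servo_tool:
  plan:
    - [0, 0, -0.001, 0, 0]
    - [0, 0, -0.001, 0, 0]
    - [0, 0, -0.001, 0, 0]
    - [0, 0, 0, 0, 0]

```text
clock: 34.3
eef_pos: [0.5232, -0.0165, 0.0296]
ee_rot: [-2.29, -2.148, -0.001]
force: [0.3, 7.9, 0.1]
grip_width: 0.0006
gripper_force: 3.8
```

```bash
python3 st.py
```

```text
34.3 p [ 0.5232 -0.0165  0.0296] head -3.66 f [0.31 7.9  0.1 ] m [ 1.622 -0.045 -0.021] w 0.0006 g 3.842812478542328 j [-0.29  0.69  0.32  2.21 -0.67  0.33  0.53]
```

servo_tool:
  plan:
    - [0, 0, -0.001, 0, 0]
    - [0, 0, 0, 0, 0]
    - [0, 0, 0, 0, 0]

```text
clock: 34.6
eef_pos: [0.5232, -0.0165, 0.0296]
ee_rot: [-2.288, -2.148, -0.002]
force: [0.7, 11.3, -0.1]
grip_width: 0.0004
gripper_force: 5.3
```

servo_tool:
  plan:
    - [0, 0, 0.004, 0, 0]
    - [0, 0.001, 0.01, 0, 0]
    - [0, 0.001, 0.02, 0, 0]
    - [0, 0.001, 0.02, 0, 0]
    - [0, 0, 0, 0.04, 0]
    - [0, 0, 0, 0.04, 0]
    - [0, 0, 0, 0.04, 0]
    - [0, 0, 0.04, 0.03, 0]
    - [0, 0, 0, 0, 0]
    - [0, 0, 0, 0, 0]

```text
clock: 35.6
eef_pos: [0.5263, 0.0764, 0.18]
ee_rot: [2.289, 2.151, 0.002]
force: [-0.9, -0.6, -0.3]
grip_width: 0.0006
gripper_force: 0.0
```

```bash
python3 st.py
python3 - <<'E'
from h import *
a=optics.read_camera("scene")[190:290,300:420]
cv2.imwrite("pics/y.png",cv2.resize(a,(720,600),interpolation=2)[:,:,::-1])
E
```

```text
35.6 p [0.5263 0.0764 0.18  ] head -3.56 f [-0.93 -0.56 -0.28] m [-0.084  0.04   0.051] w 0.0006 g 0.0 j [-0.7   0.49  0.65  2.11 -0.47  0.69  0.2 ]
```

View pics/y.png

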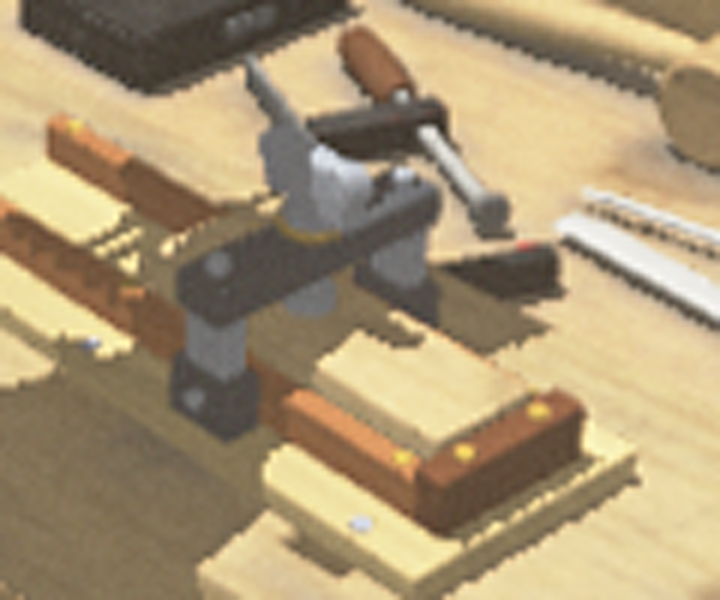

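The picture shows the block up against the end stop (crop about (470,420)), the screw where it was left, and the arm clear.

```bash
python3 -c "
from plant import ticket
print(ticket.job_done())"
```

```text
the job is handed in; nothing more can be done
None
```

The job is handed in at about 36 s: I tightened the screw to about 40 N, backed it off to about 2.9 mm clear (both estimated from wrist torque and turn angle), slid the block against the end stop at about 11 N, and left the arm clear of everything; the judge returned no verdict.

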